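# Flip the ratchet and clamp the wiper arm in the bench vice

### The job

First lift the green jug out of the vice handle's swing and stand it upright on the round black mat, released. Then flip the yellow direction lever on the ratchet head over to the green (tighten) mark, and before tightening swing the handle all the way back towards the robot once to feel that it free-wheels without moving the jaw. Then work the handle back and forth until the jaws grip the wiper arm tight, let go of everything, and leave the funnel, dish and socket where they stand and the jug standing.

Things in the scene. Friction and masses are not known exactly. Their poses are not given: they have to be found in the camera images.
- jug_cap (a point): green closed jug, about 0.4 kg, 68 mm wide up to 118 mm, shoulder narrowing to 34 mm at 146 mm; this point is the middle of its grey cap (36 mm wide, from 150 to 180 mm above the foot), 165 mm above the foot; z up the jug. A thin side handle reaches 46 mm from the axis. It stands beside the vice handle, on the robot's side or the far side, and blocks its swing; grasp the cap from above
- jug_foot (a point): centre of the jug's underside, z up along the jug
- jug: the green jug as a whole; origin at the centre of its underside
- mat_top (a point): centre of the top of a round black rubber mat 130 mm wide and 4 mm thick, fixed on the ledge at the left or right end of the work area; z up. The jug is to stand wholly on it
- head_axis (a point): dark steel disc, 92 mm wide, of the blue vice's ratchet head; point on the vertical turning axis, 78 mm above the ledge. Its axes turn with the handle: y points along the handle bar (24 mm wide, 78 to 90 mm above the ledge), x away from the robot towards the jaws. A green and a red mark lie on the disc's robot side, the green one nearer the handle
- knob_mid (a point): middle of the upright black knob on the handle's end, 160 mm from the head axis: a cylinder 28 mm wide, from 90 to 135 mm above the ledge, that spins freely on its own axis, so that it can be held from above while the handle swings; this point is 113 mm above the ledge
- handle (a joint): handle angle about the head axis, rad, stops at -0.55 and 0.55; grows clockwise from above (tightening: away from the robot). Stays where left. Lever at tighten: clockwise drives the jaw after up to 0.27 rad of lost motion (5 N at the knob), back free-wheels (1 to 5 N). At loosen the reverse; the jaw being fully open, the handle then locks within 0.27 rad when swung back
- lever_fin (a point): upright grip fin of the yellow direction lever on the ratchet head: 8 mm thick, 27 mm long, from 87 to 118 mm above the ledge; this point, its middle, is 105 mm above the ledge and 58.5 mm from the head axis, about which the lever turns. Axes turn with the lever: x from the fin to the axis, y across the thickness, z up
- lever (a joint): lever angle relative to the handle, rad: -0.45 loosen (by the red mark; starts there or up to 0.05 short of it), 0.45 tighten (by the green mark: fin swung clockwise from above, nearer the handle); at 0 the fin lies on the head's -x. Stops at both ends; light friction (1.4 N at the fin), stays where left
- jaw (a joint): travel of the moving jaw, m: 0 fully open (start), growing towards the fixed jaw, at most 0.048; the spindle moves it 20 mm per rad of driven turn and holds it where it is
- moving_face (a point): centre of the front of the orange soft face on the moving jaw, 80 mm wide, 41 to 71 mm above the ledge; x is the vice's x, from the head to the jaws. The face springs back into the jaw by up to 4 mm when pressed (8 N per mm)
- fixed_face (a point): centre of the gripping face of the fixed steel jaw, 80 mm wide; x is the vice's x. Starts 42 to 50 mm from the moving face
- soft_face: the orange soft face of the moving jaw; its origin is not on it (use moving_face)
- stop_jaw: the fixed steel jaw; origin at the foot of its gripping face, 40 mm above the ledge
- wiper: grey wiper arm, 200 mm along its y, 0.25 kg, lying loose on the vice bed in the gap between the jaws, its underside 40 mm above the ledge; its middle 140 mm is a bar 18 mm wide and 14 mm high, a round boss at one end. Origin at the middle of its underside. Leave it lying; the jaw pushes it against the fixed jaw
- dish: white ceramic dish, 96 mm wide, 28 mm high, origin under its centre; on the other side of the handle from the jug, low enough that the handle passes over it
- socket: aluminium socket, 48 mm wide, 64 mm high, origin under its centre; in front of the vice, on the robot's side
- funnel: red plastic funnel standing on its wide mouth, 120 mm wide, 130 mm high, origin under its centre; at the end of the work area where the mat is not
Mind the look-alikes: they are no part of the job. Of the things like the jug, leave any that is orange; of the rest the larger one is meant.

How it is judged:
On the way, in this order (a step that is already met when the one before it is completed fails the run):
1. the green jug stands upright on the mat, released (horizontal distance between jug_foot and mat_top below 0.035 m and z of jug_foot in the frame of mat_top below 0.006 m and angle between jug_foot's own z axis and vertical below 0.15 rad and contact force between jug and the fingers below 0.1 N), for 0.2 s.
2. the direction lever is flipped over to tighten, the jaw not yet moved (value of joint lever above 0.3 rad and value of joint jaw below 0.003 m), for 0.2 s.
3. the handle is swung back towards the robot to near its stop, free-wheeling, the jaw not moved (all of step 2 and value of joint handle below -0.42 rad), for 0.1 s.
4. the jaws grip the wiper arm (contact force between each of soft_face, stop_jaw and wiper above 6 N), for 0.2 s.
At the end, for the whole second after the job is handed in: the jug stands upright (within 0.15 rad) and still on the mat, its axis within 35 mm of the mat's centre; the lever is at tighten (over 0.3 rad); the wiper arm lies flat on the vice bed, square to the jaws within 0.1 rad, gripped with more than 6 N by both jaws (all of step 4 and horizontal distance between jug_foot and mat_top below 0.035 m and z of jug_foot in the frame of mat_top below 0.006 m and angle between jug_foot's own z axis and vertical below 0.15 rad and value of joint lever above 0.3 rad and z of wiper in the frame of stop_jaw below 0.008 m and angle between the x axis of wiper and the x axis of stop_jaw, either way round below 0.1 rad and linear speed of jug below 0.02 m/s); the robot touches nothing.
It fails at once if the funnel, dish or socket is shifted by more than 20 mm (distance of any of funnel, dish, socket from where it was at the start of the episode above 0.02 m).
It fails at once if the jug is tipped over (angle between jug_foot's own z axis and vertical above 0.6 rad).
It also fails if it takes over 72 s, if anything falls off the work surface, if the arm or the gripper's body presses on something with over 40 N, if the wrist force passes 120 N, or if a joint passes its speed limit or range.

### The arm

A 6-joint arm with a two-finger parallel gripper is mounted at the origin on the work surface. World frame = base frame: x ahead of the robot, y to its left, z up, the work surface at z = 0. Lengths are in m, angles in rad, forces in N, time in s.
With the tool pointing down it reaches from about 0.25 to 0.775 m from the base axis. Payload 4 kg.
Tool frame: the origin (TCP) lies at the centre of the arm's flange, where the gripper is bolted on; the fingertips stand 199 mm ahead of it and the grasp point (between the pads) lies 180 mm ahead of it (robot.tcp_to_tips is the distance from the TCP to the fingertips, in m); z points along the fingers, y is the line along which they close (so a half turn about z gives the same grasp; the last joint's range is limited). The gripper opens to 94 mm and grips with 3 to 60 N. Pads are 16 mm wide; open, the fingers measure 119 mm over their backs; the gripper's body (75 mm by 177 mm) begins 78 mm behind the grasp point.
Start: joints at [-1.289, 0.087, 1.371, -0, 1.684, -0.103], TCP at [0.206, -0.51, 0.405] pointing down, gripper open.
Joint ranges: [-3.1, 3.1], [-0.76, 2.03], [0.27, 2.55], [-1.08, 4.22], [0.17, 2.65], [-2.57, 2.57]. Speed limits (rad/s): [2.79, 2.79, 3.14, 3.14, 3.14, 3.14].

### API

Orientations are given as [roll, pitch, yaw] about the fixed x, y, z axes, in that order (R = Rz(yaw) Ry(pitch) Rx(roll)).
In Python, from bench import telemetry, snapshot, ticket, robot gives the robot as it stands.
- The arm moves only by the tool apply_moves, never from a script. Its argument "moves" is a list that holds one entry, the list of rows, each a list of 5 numbers: the shift along the tool's x, y, z in units of 50 mm (1.0 is 50 mm), then the turn about the tool's z in units of 10 degrees (1.0 is 10 degrees), then the closure, from 0 (fully open) to 1 (shut). A call has 1 to 10 rows; each row is the pose to reach, as a shift and turn from the pose commanded when the call began, along the tool's axes at that moment; what a row does not reach only later rows make up. A row lasts 1/8 s, in which the tool goes at most 62.5 mm and 10.7 degrees, less where a joint would pass 70% of its speed; a pose out of reach is approached as far as the arm can. A call with a gripper value outside its range is refused whole. The fingers move at their own pace and stop on an object; the grip force is fixed at half the most. Time passes only in rows, so rows that repeat a pose let the fingers close. It gives the time, the measured TCP pose, the force, the opening and the grip force at its end, in the units of the state.
- telemetry.get_obs(): the state, without advancing time (a new reading comes with each control period).
- snapshot(name): name is "side" or "top"; returns a dict with "image" (420x560x3 uint8, red, green, blue), "fovy" (degrees; the focal length in pixels is half the picture's height over the tangent of half this angle, whatever the lens; pixels are square), "cx", "cy" (the principal point, pixels), "R" (3x3) and "t" (3): a world point X has camera coordinates R X + t. Camera axes: x right, y down, z forward; pixel columns grow to the right and rows downward; lengths in m; the calibration is good to about 2 mm. A picture is of the moment at which its call begins. There is no depth.
- ticket.close_job(): hands the job in; it is judged then, once.
The state is a dict: "time": time; "joint_positions": joint angles; "qvel": joint speeds; "joint_torque": joint torques, N m; "tool_pos": TCP position; "ee_rot": TCP orientation; "wrist_force": force on the tool from outside, world axes, zero at the start; "wrist_torque": the same for the moment, N m; "width": finger opening in m; "finger_force": force on a finger pad.
Only numpy, scipy, OpenCV 4.12 (cv2) and the standard library are available. Lean on these libraries where they do the work, as an engineer would, in place of code of your own. Each camera call takes 0.05 s, during which the arm holds its last target. There are 200 camera calls.

## Working session

There is one attempt and no reset: what is moved stays moved. The work goes in short steps, Python scripts to look and compute and a tool call to move; the robot and the scene stay as the last step left them, time stands still between calls to the robot, and variables do not carry over. Pictures are saved under pics/ and viewed, at most 10 in all, crops included, and the job is handed in when it is done.

Besides the shell and the picture viewer there is one more tool, called after "Call:" as name(argument=value, ...), one argument or row to a line, values as JSON. apply_moves: Moves the arm, as the interface text tells. Its arguments: {"type":"object","properties":{"moves":{"type":"array","items":{"type":"array","items":{"type":"array","items":{"type":"number"}}}}},"required":["moves"]}

```bash
mkdir -p pics; ls; cat > h.py <<'E'
import numpy as np, cv2
from bench import telemetry, snapshot, ticket, robot
def snap(n,f=None):
    s=snapshot(n)
    if f: cv2.imwrite('pics/'+f,cv2.cvtColor(s['image'],cv2.COLOR_RGB2BGR))
    np.savez('last_'+n+'.npz',**{k:np.asarray(v) for k,v in s.items()})
    return s
def K(s):
    f=210/np.tan(np.radians(float(s['fovy']))/2); return f
def ray(s,u,v):
    d=np.array([(u-s['cx'])/K(s),(v-s['cy'])/K(s),1.]); R=s['R']; return -R.T@s['t'],R.T@d
def onz(s,u,v,z):
    o,d=ray(s,u,v); return o+d*(z-o[2])/d[2]
def proj(s,X):
    c=s['R']@np.asarray(X)+s['t']; return c[:2]/c[2]*K(s)+[s['cx'],s['cy']]
def tri(s1,p1,s2,p2):
    A=[];b=[]
    for s,p in((s1,p1),(s2,p2)):
        o,d=ray(s,*p); d=d/np.linalg.norm(d); P=np.eye(3)-np.outer(d,d); A.append(P); b.append(P@o)
    return np.linalg.lstsq(np.vstack(A),np.hstack(b),rcond=None)[0]
def load(n): return dict(np.load('last_'+n+'.npz'))
E
python3 - <<'E'
from h import *
for n in('side','top'):
    s=snap(n,n+'0.png'); print(n,s['fovy'],s['cx'],s['cy'],-s['R'].T@s['t'],s['R'].round(3).tolist())
print(telemetry.get_obs())
E
```

```text
pics
side 42.88426688937604 290.0542909369455 203.45839688045783 [0.38161896 0.8989217  0.83180672] [[-0.991, -0.134, -0.017], [-0.068, 0.604, -0.794], [0.117, -0.786, -0.607]]
top 46.78241495074776 281.05483568692955 201.9445924659415 [ 0.33137556 -0.02875716  1.16311042] [[-0.023, -0.999, -0.027], [-0.981, 0.027, -0.191], [0.192, 0.022, -0.981]]
{'time': 0.1, 'joint_positions': array([-1.28909272e+00,  8.78807241e-02,  1.37205517e+00,  6.86837522e-06,
        1.68358427e+00, -1.03108371e-01]), 'qvel': array([ 0.00148324, -0.00345599, -0.00251219,  0.00144846,  0.00061603,
       -0.00080844]), 'joint_torque': array([ 2.16802924e-03, -3.41252625e+01, -3.03301227e+01,  7.20335590e-02,
        3.04525264e-02, -1.03552397e-04]), 'tool_pos': array([ 0.20642869, -0.50969327,  0.40364537]), 'ee_rot': array([-3.13967609e+00, -2.05179961e-04,  3.84812547e-01]), 'wrist_force': array([0.09460204, 0.42053687, 0.0337637 ]), 'wrist_torque': array([-0.01745215, -0.01424265, -0.00371832]), 'finger_force': 0.0, 'width': 0.09406873823643966}
```

View pics/top0.png

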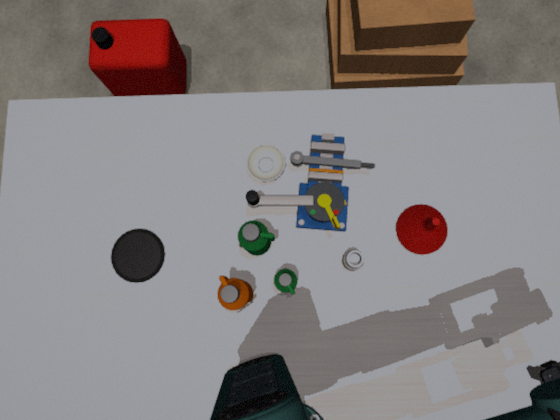

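View pics/side0.png

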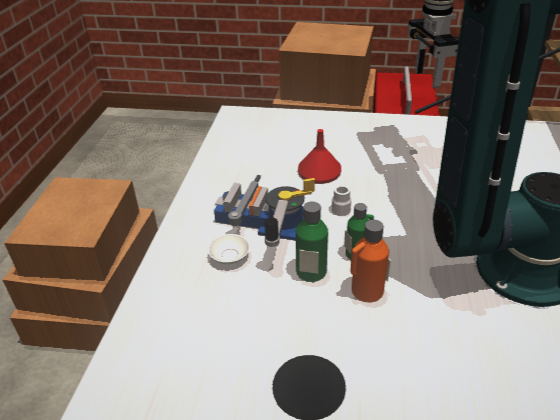

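The top view shows the mat at (138,255), large green jug cap at (251,232), knob at (253,199), head disc at (325,200), lever fin near (335,222), small green jug (286,281), orange jug (235,293). The side view shows the mat at (309,387), jug cap at (313,212), knob at (271,225), fin at (309,186).

```bash
python3 - <<'E'
from h import *
T=load('top');S=load('side')
for s in (T,S): s['cx']=float(s['cx']);s['cy']=float(s['cy'])
def blob(s,lo,hi,box,mn=15):
    h=cv2.cvtColor(s['image'],cv2.COLOR_RGB2HSV); m=cv2.inRange(h,lo,hi); x0,y0,x1,y1=box; k=np.zeros_like(m);k[y0:y1,x0:x1]=m[y0:y1,x0:x1]
    n,l,st,c=cv2.connectedComponentsWithStats(k)
    return [(c[i].round(1).tolist(),st[i].tolist()) for i in range(1,n) if st[i][4]>=mn]
b=lambda *a:print(a[0],blob(*a[1:]))
b('matT',T,(0,0,0),(180,255,60),(90,210,190,300));b('matS',S,(0,0,0),(180,255,60),(250,340,370,419))
b('knobT',T,(0,0,0),(180,255,50),(235,180,268,215));b('knobS',S,(0,0,0),(180,255,60),(258,205,284,255))
b('capT',T,(0,0,60),(180,60,200),(238,220,262,245));b('capS',S,(0,0,30),(180,70,130),(298,198,328,225))
b('yelT',T,(22,150,100),(35,255,255),(300,180,360,240));b('yelS',S,(20,150,100),(35,255,255),(270,170,330,210))
b('dskT',T,(0,0,30),(180,90,120),(300,175,350,230))
print('mat tri',tri(T,(138,255),S,(309,387)))
for n,p,z in(('mat',(138,255),.004),('knobtop',(253,199),.135),('captop',(251,231),.18),('disc',(325,201),.078)): print(n,onz(T,*p,z))
print(tri(T,(251,231),S,(313,206)),tri(T,(253,197),S,(271.5,219)))
o=[cv2.resize(T['image'][125:265,225:375],None,fx=4,fy=4,interpolation=2),cv2.resize(S['image'][160:290,205:345],None,fx=4,fy=4,interpolation=2)]
cv2.imwrite('pics/ct.png',o[0][...,::-1]);cv2.imwrite('pics/cs.png',o[1][...,::-1])
E
```

```text
matT [([137.5, 255.2], [112, 229, 53, 53, 2183])]
matS [([308.6, 387.3], [273, 356, 72, 63, 3637])]
knobT [([252.2, 197.4], [246, 191, 13, 14, 143])]
knobS [([270.8, 227.7], [264, 210, 14, 31, 288])]
capT [([244.5, 222.8], [238, 220, 24, 13, 81]), ([250.2, 231.5], [242, 223, 18, 18, 243])]
capS [([309.7, 211.0], [298, 198, 24, 26, 393])]
yelT [([327.6, 207.4], [317, 194, 23, 34, 280])]
yelS [([308.9, 179.3], [304, 178, 11, 3, 19]), ([289.6, 193.6], [279, 191, 33, 8, 132])]
dskT [([324.4, 197.6], [300, 177, 48, 45, 964])]
mat tri [ 0.43765196  0.34574006 -0.00303094]
mat [0.43775887 0.34348273 0.004     ]
knobtop [0.54055491 0.05468592 0.135     ]
captop [0.46481099 0.05589376 0.18      ]
disc [ 0.54293446 -0.10456162  0.078     ]
[0.46281677 0.05603403 0.17835061] [0.54574293 0.05463543 0.13539329]
```

View pics/ct.png

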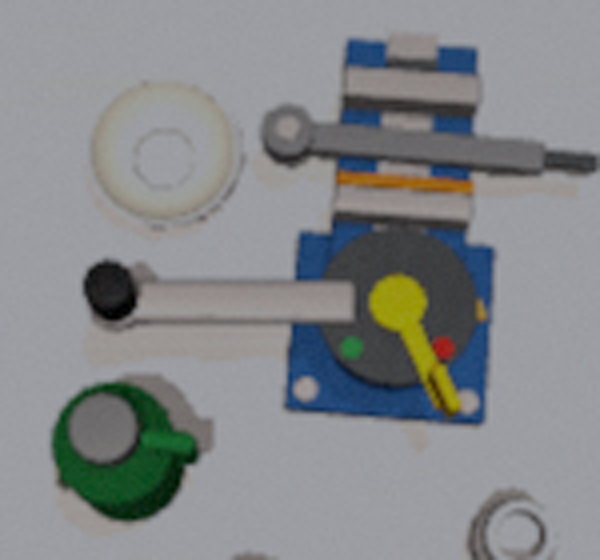

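View pics/cs.png

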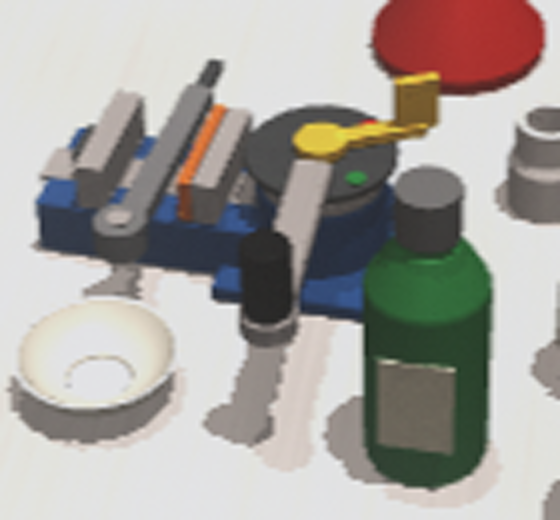

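Call:
apply_moves(
  moves=[
    [[9.0,-8.55,0,-6.8,0],[9.0,-8.55,0,-6.8,0],[9.0,-8.55,0,-6.8,0],[9.0,-8.55,0,-6.8,0],[9.0,-8.55,0,-6.8,0],[9.0,-8.55,0,-6.8,0],[9.0,-8.55,0,-6.8,0],[9.0,-8.55,0,-6.8,0],[9.0,-8.55,0,-6.8,0],[9.0,-8.55,0,-6.8,0]],
  ],
)

```text
time: 1.35
tool_pos: [0.4634, 0.0576, 0.4043]
ee_rot: [-3.141, 0.0, 1.572]
wrist_force: [0.3, -0.6, -0.4]
width: 0.0941
finger_force: 0.0
```

Call:
apply_moves(
  moves=[
    [[0,0,0,0,0],[0,0,0,0,0]],
  ],
)

```text
time: 1.6
tool_pos: [0.4629, 0.0552, 0.4041]
ee_rot: [-3.14, 0.001, 1.572]
wrist_force: [0.8, -0.2, 0.2]
width: 0.0941
finger_force: 0.0
```

Call:
apply_moves(
  moves=[
    [[0.02,0,0.6,0,0],[0.02,0,1.1,0,0],[0.02,0,1.1,0,0],[0.02,0,1.1,0,1],[0.02,0,1.1,0,1],[0.02,0,1.1,0,1],[0.02,0,1.1,0,1],[0.02,0,1.1,0,1]],
  ],
)

```text
time: 2.6
tool_pos: [0.4631, 0.0565, 0.3498]
ee_rot: [3.141, 0.0, 1.572]
wrist_force: [-0.2, 0.2, -0.5]
width: 0.0473
finger_force: 0.0
```

Call:
apply_moves(
  moves=[
    [[0,0,0,0,1],[0,0,0,0,1],[0,0,0,0,1],[0,0,0,0,1],[0,0,-0.3,0,1],[0,0,-0.6,0,1],[0,0,-1.0,0,1],[0,0,-1.0,0,1]],
  ],
)

```text
time: 3.6
tool_pos: [0.4634, 0.0564, 0.4023]
ee_rot: [3.137, 0.0, 1.572]
wrist_force: [-0.4, 0.7, -3.2]
width: 0.0353
finger_force: 30.0
```

Call:
apply_moves(
  moves=[
    [[0.4,-0.05,0,0,1],[1.1,-0.1,0,0,1],[1.9,-0.2,0,0,1],[2.7,-0.25,0,0,1],[3.5,-0.3,0,0,1],[4.3,-0.4,0,0,1],[5.0,-0.45,0,0,1],[5.5,-0.5,0,0,1],[5.75,-0.51,0,0,1],[5.75,-0.51,0,0,1]],
  ],
)

```text
time: 4.85
tool_pos: [0.4373, 0.3441, 0.399]
ee_rot: [-3.141, 0.001, 1.572]
wrist_force: [-0.6, -0.5, -3.4]
width: 0.0355
finger_force: 30.0
```

Call:
apply_moves(
  moves=[
    [[0,0,0,0,1],[0,0,0.3,0,1],[0,0,0.6,0,1],[0,0,0.8,0,1],[0,0,0.9,0,1],[0,0,0.94,0,1],[0,0,0.94,0,1],[0,0,0.94,0,1]],
  ],
)

```text
time: 5.85
tool_pos: [0.4372, 0.3439, 0.3536]
ee_rot: [3.141, -0.0, 1.572]
wrist_force: [-2.5, -1.3, 3.9]
width: 0.0358
finger_force: 30.0
```

Call:
apply_moves(
  moves=[
    [[0,0,0,0,0.3],[0,0,0,0,0.3],[0,0,0,0,0.3],[0,0,0,0,0.3],[0,0,0,0,0.3],[0,0,-0.4,0,0.3],[0,0,-1.0,0,0.6],[0,0,-1.3,0,1],[0,0,-1.3,0,1]],
  ],
)

```text
time: 6.98
tool_pos: [0.4374, 0.3439, 0.419]
ee_rot: [3.139, -0.001, 1.572]
wrist_force: [0.3, 0.8, 0.2]
width: 0.0391
finger_force: 0.0
```

```bash
python3 - <<'E'
from h import *
S=snap('side');T=snap('top')
a=cv2.resize(T['image'][125:265,225:375],None,fx=3,fy=3,interpolation=2);b=cv2.resize(S['image'][160:420,205:375],(275,420),interpolation=2)
cv2.imwrite('pics/c1.png',np.hstack([a,b])[...,::-1])
E
```

```text
(no output)
```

View pics/c1.png

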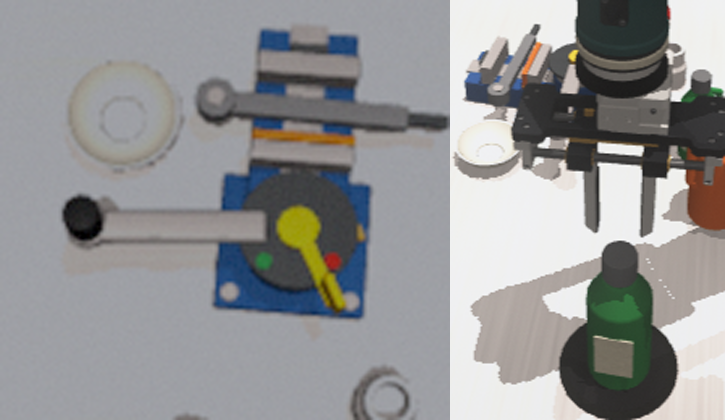

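Jug stands alone on the mat (right panel). In the top view the lever hub is at about (324.3,200.7) and the fin top at (335,223), so the lever is still by the red mark.

```bash
python3 - <<'E'
from h import *
T=load('top');S=load('side')
h=cv2.cvtColor(T['image'],cv2.COLOR_RGB2HSV);m=cv2.inRange(h,(22,120,80),(36,255,255))
ys,xs=np.nonzero(m[180:240,300:360]);print([(y+180,(xs[ys==y]+300).min(),(xs[ys==y]+300).max()) for y in sorted(set(ys))])
H=onz(T,324.5,200.7,.087);print('hub',H)
for p in((333,217),(335.3,222),(338,227)):
  F=onz(T,*p,.118);d=F-H;print('fin',F,np.hypot(*d[:2]),np.degrees(np.arctan2(d[1],d[0])))
# orange face direction
a,b=onz(T,225+253/3,125+135/3,.071),onz(T,225+355/3,125+138/3,.071);print('orange',a,b,np.degrees(np.arctan2(*(b-a)[[0,1]])))
k=onz(T,252.7,196.8,.135);print('knob',k)
hd=np.array([.542,-.105]);
for X in([.542,-.105,.078],[.542-.0465,-.105,.078],[.542,-.105+.046,.078]): print(proj(T,X))
print(tri(T,(138,255),S,(309,387)))
E
```

```text
[(np.int64(193), np.int64(324), np.int64(324)), (np.int64(194), np.int64(321), np.int64(327)), (np.int64(195), np.int64(319), np.int64(328)), (np.int64(196), np.int64(319), np.int64(329)), (np.int64(197), np.int64(318), np.int64(330)), (np.int64(198), np.int64(317), np.int64(331)), (np.int64(199), np.int64(317), np.int64(331)), (np.int64(200), np.int64(317), np.int64(331)), (np.int64(201), np.int64(317), np.int64(331)), (np.int64(202), np.int64(317), np.int64(345)), (np.int64(203), np.int64(318), np.int64(345)), (np.int64(204), np.int64(318), np.int64(330)), (np.int64(205), np.int64(319), np.int64(329)), (np.int64(206), np.int64(320), np.int64(330)), (np.int64(207), np.int64(322), np.int64(330)), (np.int64(208), np.int64(325), np.int64(330)), (np.int64(209), np.int64(325), np.int64(331)), (np.int64(210), np.int64(326), np.int64(331)), (np.int64(211), np.int64(326), np.int64(332)), (np.int64(212), np.int64(327), np.int64(332)), (np.int64(213), np.int64(327), np.int64(333)), (np.int64(214), np.int64(328), np.int64(333)), (np.int64(215), np.int64(328), np.int64(334)), (np.int64(216), np
[... 394 characters left out ...]
t64(338)), (np.int64(225), np.int64(333), np.int64(339)), (np.int64(226), np.int64(334), np.int64(339)), (np.int64(227), np.int64(337), np.int64(339))]
hub [ 0.54189996 -0.10283578  0.087     ]
fin [ 0.49921862 -0.11770773  0.118     ] 0.04519814177222786 -160.78955496713417
fin [ 0.4881061  -0.12221201  0.118     ] 0.05717707011868707 -160.1912824554084
fin [ 0.47701768 -0.12756074  0.118     ] 0.06943366338538699 -159.13945151460464
orange [ 0.61851408 -0.07173253  0.071     ] [ 0.6138025 -0.150175   0.071    ] -176.56270857015943
knob [0.54543442 0.0552809  0.135     ]
[325.20955644 201.39798381]
[326.03474273 221.630799  ]
[304.96119615 201.94944585]
[ 0.43765196  0.34574006 -0.00303094]
```

Call:
apply_moves(
  moves=[
    [[-0.8,0.1,0,0,1],[-2.0,0.2,0,0,1],[-3.2,0.3,0,0,1],[-4.4,0.4,0,0,1],[-5.6,0.5,0,0,1],[-6.8,0.6,0,0,1],[-8.0,0.8,0,0,1],[-9.2,0.95,0,0,1],[-9.9,0.95,0,0,1],[-9.9,0.95,0,0,1]],
  ],
)

```text
time: 8.32
tool_pos: [0.485, -0.1532, 0.4156]
ee_rot: [-3.138, -0.001, 1.567]
wrist_force: [-0.7, 1.3, 0.0]
width: 0.0006
finger_force: 0.0
```

Call:
apply_moves(
  moves=[
    [[0,0,0.6,0,1],[0,0,1.2,0,1],[0,0,1.8,0,1],[0,0,2.2,0,1],[0,0,2.4,0,1],[0,0,2.4,0,1],[0,0,2.4,0,1]],
  ],
)

```text
time: 9.2
tool_pos: [0.4856, -0.1509, 0.2987]
ee_rot: [3.14, 0.001, 1.572]
wrist_force: [0.5, -0.3, 0.2]
width: 0.0006
finger_force: 0.0
```

Call:
apply_moves(
  moves=[
    [[0.15,0,0,0,1],[0.3,0,0,0,1],[0.45,0,0,0,1],[0.6,0,0,0,1],[0.75,0,0,0,1],[0.88,0,0,0,1],[1.0,0,0,0,1],[1.1,0,0,0,1],[1.1,0,0,0,1]],
  ],
)

```text
time: 10.32
tool_pos: [0.4853, -0.0956, 0.2977]
ee_rot: [3.141, -0.001, 1.572]
wrist_force: [-0.0, -0.8, 0.4]
width: 0.0007
finger_force: 0.1
```

Call:
apply_moves(
  moves=[
    [[0.05,0,0,0,1],[0.05,0,0,0,1]],
  ],
)

```text
time: 10.58
tool_pos: [0.4852, -0.0935, 0.2977]
ee_rot: [3.141, -0.0, 1.572]
wrist_force: [-0.0, -1.7, 0.0]
width: 0.0003
finger_force: 0.4
```

Call:
apply_moves(
  moves=[
    [[-0.15,0,0,0,1],[-0.15,0,-1.0,0,0.6],[0.3,0,-2.0,0,0.4],[1.5,0,-2.0,0,0.2],[2.7,-0.2,-2.0,0,0.2],[4.2,-0.2,-2.0,0,0.2],[4.2,-0.2,-2.0,0,0.2],[4.2,-0.2,-2.0,0,0.2]],
  ],
)

```text
time: 11.58
tool_pos: [0.4751, 0.1166, 0.3975]
ee_rot: [-3.141, 0.001, 1.573]
wrist_force: [0.8, -0.7, 0.1]
width: 0.0669
finger_force: 0.0
```

```bash
python3 - <<'E'
from h import *
T=snap('top')
cv2.imwrite('pics/c2.png',cv2.resize(T['image'][125:265,225:375],None,fx=4,fy=4,interpolation=2)[...,::-1])
h=cv2.cvtColor(T['image'],cv2.COLOR_RGB2HSV);m=cv2.inRange(h,(22,120,80),(36,255,255))
ys,xs=np.nonzero(m[208:240,300:360]);print([(int(y)+208,int((xs[ys==y]+300).min()),int((xs[ys==y]+300).max())) for y in sorted(set(ys))])
E
```

```text
[(208, 318, 323), (209, 317, 323), (210, 317, 322), (211, 317, 322), (212, 316, 322), (213, 315, 321), (214, 315, 321), (215, 315, 320), (216, 315, 320), (217, 314, 319), (218, 314, 319), (219, 314, 319), (220, 313, 318), (221, 313, 318), (222, 312, 317), (223, 312, 316), (224, 312, 316), (225, 311, 315), (226, 311, 315), (227, 311, 314), (228, 311, 313)]
```

View pics/c2.png

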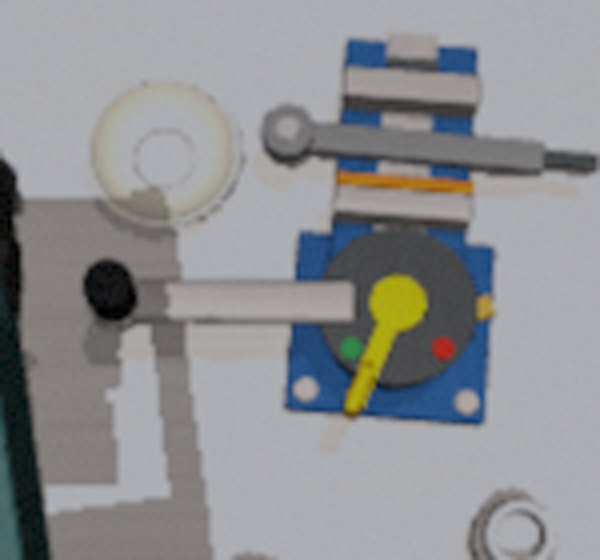

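The lever fin now lies from (320,208) to (312,228) by the green mark, and the knob hasn't moved from (252.7,197). Next I grip the knob.

Call:
apply_moves(
  moves=[
    [[-0.7,0.7,0,0,0.2],[-1.22,1.41,0,0,0.2],[-1.22,1.41,0,0,0.2],[-1.22,1.41,0.8,0,0.2],[-1.22,1.41,1.6,0,0.2],[-1.22,1.41,2.0,0,0.2],[-1.22,1.41,2.0,0,0.2],[-1.22,1.41,2.0,0,1],[-1.22,1.41,2.0,0,1],[-1.22,1.41,2.0,0,1]],
  ],
)

```text
time: 12.88
tool_pos: [0.5458, 0.0554, 0.2989]
ee_rot: [3.139, 0.0, 1.572]
wrist_force: [-0.6, -0.0, 0.2]
width: 0.0488
finger_force: 0.0
```

Call:
apply_moves(
  moves=[
    [[0,0,0,0,1],[0,0,0,0,1],[0,0,0,0,1],[0,0,0,0,1],[0,0,0,0,1]],
  ],
)

```text
time: 13.5
tool_pos: [0.5457, 0.0555, 0.298]
ee_rot: [3.141, -0.0, 1.572]
wrist_force: [1.1, -0.2, 1.8]
width: 0.0278
finger_force: 30.0
```

Call:
apply_moves(
  moves=[
    [[0,-0.15,0,0,1],[0,-0.3,0,0,1],[-0.02,-0.46,0,0,1],[-0.05,-0.63,0,0,1],[-0.08,-0.8,0,0,1],[-0.12,-0.95,0,0,1],[-0.17,-1.1,0,0,1],[-0.21,-1.22,0,0,1]],
  ],
)

```text
time: 14.5
tool_pos: [0.4843, 0.0445, 0.2979]
ee_rot: [3.141, 0.001, 1.571]
wrist_force: [2.0, -2.3, 2.9]
width: 0.0275
finger_force: 30.0
```

Call:
apply_moves(
  moves=[
    [[-0.05,-0.1,0,0,1],[-0.09,-0.2,0,0,1],[-0.09,-0.2,0,0,1],[-0.09,-0.2,0,0,1]],
  ],
)

```text
time: 15.0
tool_pos: [0.4747, 0.0403, 0.2979]
ee_rot: [3.141, 0.0, 1.572]
wrist_force: [2.5, -2.2, 3.9]
width: 0.0277
finger_force: 30.0
```

Call:
apply_moves(
  moves=[
    [[-0.03,-0.06,0,0,1],[-0.04,-0.1,0,0,1],[-0.04,-0.1,0,0,1]],
  ],
)

```text
time: 15.38
tool_pos: [0.4722, 0.0393, 0.298]
ee_rot: [3.13, -0.004, 1.572]
wrist_force: [16.7, 3.0, -3.3]
width: 0.0274
finger_force: 30.0
```

```bash
cat > arc.py <<'E'
from h import *
import sys
x,y,a1=map(float,sys.argv[1:4]);n=int(sys.argv[4])
H=np.array([.542,-.1045]);a0=np.degrees(np.arctan2(y-H[1],x-H[0]));print(a0)
for a in np.radians(np.linspace(a0,a1,n+1)[1:]):
    P=H+.16*np.array([np.cos(a),np.sin(a)]);print([round((P[1]-y)/.05,2),round((P[0]-x)/.05,2),0,0,1],end=', ')
print(P)
E
python3 arc.py .4697 .0385 56 10; python3 arc.py .6315 .0281 115 10
```

```text
116.82090559482003
[np.float64(0.13), np.float64(0.31), 0, 0, 1], [np.float64(0.24), np.float64(0.64), 0, 0, 1], [np.float64(0.3), np.float64(0.97), 0, 0, 1], [np.float64(0.34), np.float64(1.31), 0, 0, 1], [np.float64(0.33), np.float64(1.65), 0, 0, 1], [np.float64(0.29), np.float64(1.98), 0, 0, 1], [np.float64(0.22), np.float64(2.31), 0, 0, 1], [np.float64(0.11), np.float64(2.64), 0, 0, 1], [np.float64(-0.03), np.float64(2.94), 0, 0, 1], [np.float64(-0.21), np.float64(3.24), 0, 0, 1], [0.63147086 0.02814601]
55.98213426066254
[np.float64(0.17), np.float64(-0.28), 0, 0, 1], [np.float64(0.31), np.float64(-0.58), 0, 0, 1], [np.float64(0.42), np.float64(-0.89), 0, 0, 1], [np.float64(0.5), np.float64(-1.21), 0, 0, 1], [np.float64(0.54), np.float64(-1.54), 0, 0, 1], [np.float64(0.55), np.float64(-1.87), 0, 0, 1], [np.float64(0.52), np.float64(-2.2), 0, 0, 1], [np.float64(0.46), np.float64(-2.52), 0, 0, 1], [np.float64(0.37), np.float64(-2.84), 0, 0, 1], [np.float64(0.25), np.float64(-3.14), 0, 0, 1], [0.47438108 0.04050925]
```

Call:
apply_moves(
  moves=[
    [[0.13,0.31,0,0,1],[0.24,0.64,0,0,1],[0.3,0.97,0,0,1],[0.34,1.31,0,0,1],[0.33,1.65,0,0,1],[0.29,1.98,0,0,1],[0.22,2.31,0,0,1],[0.11,2.64,0,0,1],[-0.03,2.94,0,0,1],[-0.21,3.24,0,0,1]],
  ],
)

```text
time: 16.62
tool_pos: [0.6309, 0.0294, 0.2979]
ee_rot: [-3.136, -0.004, 1.573]
wrist_force: [-4.1, 2.6, 8.8]
width: 0.0273
finger_force: 30.0
```

Call:
apply_moves(
  moves=[
    [[0.17,-0.28,0,0,1],[0.31,-0.58,0,0,1],[0.42,-0.89,0,0,1],[0.5,-1.21,0,0,1],[0.54,-1.54,0,0,1],[0.55,-1.87,0,0,1],[0.52,-2.2,0,0,1],[0.46,-2.52,0,0,1],[0.37,-2.84,0,0,1],[0.25,-3.14,0,0,1]],
  ],
)

```text
time: 17.88
tool_pos: [0.4742, 0.0401, 0.2979]
ee_rot: [3.14, 0.0, 1.572]
wrist_force: [6.6, -1.4, 3.7]
width: 0.0274
finger_force: 30.0
```

```bash
python3 - <<'E'
from h import *
S=snap('side','s3.png');T=snap('top')
a=cv2.resize(T['image'][125:265,225:375],None,fx=3,fy=3,interpolation=2);b=cv2.resize(S['image'][165:275,205:335],None,fx=2.7,fy=3.82)[:420]
cv2.imwrite('pics/c3.png',np.hstack([a,b])[...,::-1]);print(telemetry.get_obs()['tool_pos'],telemetry.get_obs()['wrist_force'])
E
python3 arc.py .4741 .0406 55 10
```

```text
[0.47414234 0.04006238 0.29792486] [ 5.10900871 -0.8463303   3.71046213]
115.07739129958597
[np.float64(0.12), np.float64(0.31), 0, 0, 1], [np.float64(0.22), np.float64(0.63), 0, 0, 1], [np.float64(0.27), np.float64(0.97), 0, 0, 1], [np.float64(0.3), np.float64(1.3), 0, 0, 1], [np.float64(0.29), np.float64(1.63), 0, 0, 1], [np.float64(0.24), np.float64(1.97), 0, 0, 1], [np.float64(0.16), np.float64(2.29), 0, 0, 1], [np.float64(0.04), np.float64(2.61), 0, 0, 1], [np.float64(-0.1), np.float64(2.91), 0, 0, 1], [np.float64(-0.28), np.float64(3.19), 0, 0, 1], [0.63377223 0.02656433]
```

View pics/c3.png

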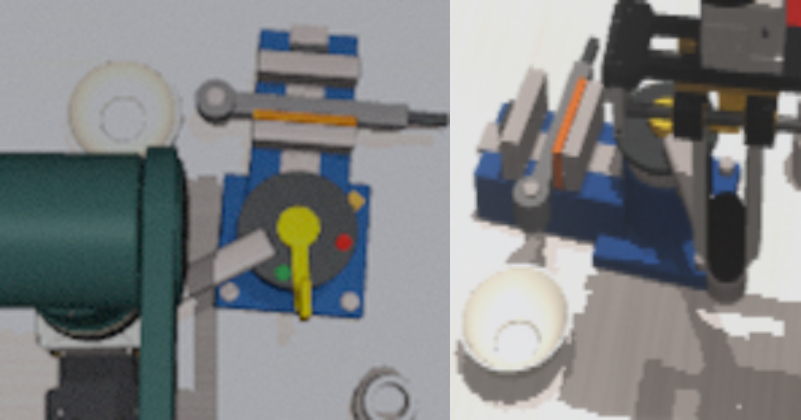

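The jaw has advanced about 15 mm and the orange face is now at the wiper; the gap to the fixed jaw is about 7 px. The lever still sits by the green mark. Next stroke.

Call:
apply_moves(
  moves=[
    [[0.12,0.31,0,0,1],[0.22,0.63,0,0,1],[0.27,0.97,0,0,1],[0.3,1.3,0,0,1],[0.29,1.63,0,0,1],[0.24,1.97,0,0,1],[0.16,2.29,0,0,1],[0.04,2.61,0,0,1]],
  ],
)

```text
time: 18.98
tool_pos: [0.6041, 0.0434, 0.2979]
ee_rot: [-3.135, -0.003, 1.573]
wrist_force: [-5.7, 1.8, 9.7]
width: 0.0279
finger_force: 30.0
```

Call:
apply_moves(
  moves=[
    [[-0.14,0.3,0,0,1],[-0.24,0.45,0,0,1],[-0.3,0.55,0,0,1],[-0.3,0.55,0,0,1]],
  ],
)

```text
time: 19.48
tool_pos: [0.6316, 0.0288, 0.2979]
ee_rot: [-3.136, -0.004, 1.573]
wrist_force: [-3.6, 2.9, 8.8]
width: 0.0275
finger_force: 30.0
```

Call:
apply_moves(
  moves=[
    [[0.17,-0.28,0,0,1],[0.31,-0.58,0,0,1],[0.42,-0.89,0,0,1],[0.5,-1.21,0,0,1],[0.54,-1.54,0,0,1],[0.55,-1.87,0,0,1],[0.52,-2.2,0,0,1],[0.46,-2.52,0,0,1],[0.37,-2.84,0,0,1],[0.25,-3.14,0,0,1]],
  ],
)

```text
time: 20.72
tool_pos: [0.475, 0.04, 0.2979]
ee_rot: [-3.141, -0.001, 1.572]
wrist_force: [2.0, -0.5, 5.6]
width: 0.0275
finger_force: 30.0
```

Call:
apply_moves(
  moves=[
    [[0.12,0.31,0,0,1],[0.22,0.63,0,0,1],[0.25,0.8,0,0,1],[0.27,0.97,0,0,1],[0.27,0.97,0,0,1]],
  ],
)

```text
time: 21.35
tool_pos: [0.5233, 0.0539, 0.2979]
ee_rot: [-3.135, -0.001, 1.572]
wrist_force: [-5.6, 0.1, 10.1]
width: 0.0276
finger_force: 30.0
```

```bash
python3 - <<'E'
from h import *
S=snap('side');T=snap('top')
a=cv2.resize(T['image'][125:265,225:375],None,fx=3,fy=3,interpolation=2);b=cv2.resize(S['image'][165:275,205:335],None,fx=2.7,fy=3.82)[:420]
cv2.imwrite('pics/c4.png',np.hstack([a,b])[...,::-1]);o=telemetry.get_obs();print(o['tool_pos'],o['wrist_force'])
E
python3 arc.py .4879 .0541 55 10
```

```text
[0.52310949 0.05388249 0.2978687 ] [-5.96111443 -0.1090139  10.09563734]
108.83500720953326
[np.float64(-0.06), np.float64(0.34), 0, 0, 1], [np.float64(-0.0), np.float64(0.63), 0, 0, 1], [np.float64(0.02), np.float64(0.93), 0, 0, 1], [np.float64(0.02), np.float64(1.23), 0, 0, 1], [np.float64(-0.0), np.float64(1.53), 0, 0, 1], [np.float64(-0.06), np.float64(1.83), 0, 0, 1], [np.float64(-0.14), np.float64(2.12), 0, 0, 1], [np.float64(-0.25), np.float64(2.4), 0, 0, 1], [np.float64(-0.39), np.float64(2.66), 0, 0, 1], [np.float64(-0.55), np.float64(2.92), 0, 0, 1], [0.63377223 0.02656433]
```

View pics/c4.png

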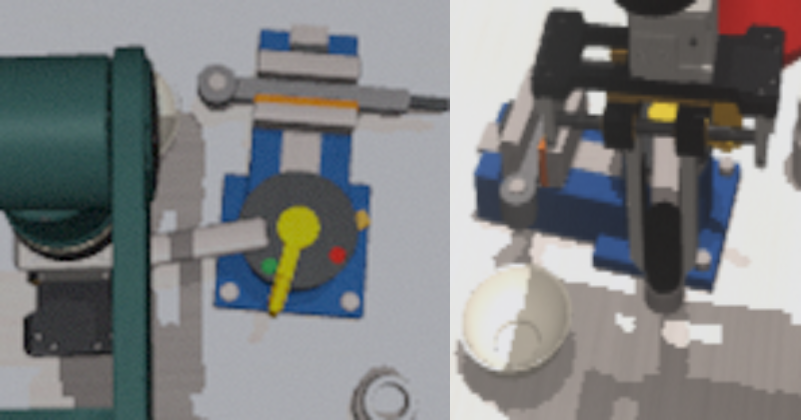

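The wiper is being carried square towards the fixed jaw with only a few mm left, so I go on in small steps, watching the force.

Call:
apply_moves(
  moves=[
    [[0.02,0.2,0,0,1],[0.03,0.4,0,0,1],[0.02,0.6,0,0,1],[0.02,0.6,0,0,1]],
  ],
)

```text
time: 21.95
tool_pos: [0.5518, 0.0551, 0.2978]
ee_rot: [-3.128, -0.001, 1.572]
wrist_force: [-13.4, 0.8, 13.9]
width: 0.0279
finger_force: 30.0
```

Call:
apply_moves(
  moves=[
    [[-0.02,0.2,0,0,1],[-0.05,0.4,0,0,1],[-0.05,0.4,0,0,1]],
  ],
)

```text
time: 22.32
tool_pos: [0.5705, 0.0532, 0.2978]
ee_rot: [-3.123, -0.003, 1.573]
wrist_force: [-19.5, 2.2, 18.1]
width: 0.0276
finger_force: 30.0
```

Call:
apply_moves(
  moves=[
    [[0,-0.05,0,0,1],[0,-0.05,0,0,0.3],[0,-0.05,0,0,0.3],[0,-0.05,0,0,0.3],[0,-0.05,0,0,0.3],[0,-0.05,-0.6,0,0.3],[0,-0.05,-1.4,0,0.3],[0.8,-0.3,-2.2,0,0.3],[1.8,-1.3,-2.4,0,0.3],[2.2,-2.3,-2.4,0,0.3]],
  ],
)

```text
time: 23.58
tool_pos: [0.458, 0.1636, 0.4164]
ee_rot: [-3.137, -0.001, 1.573]
wrist_force: [-0.2, 0.5, 0.6]
width: 0.0661
finger_force: 0.0
```

```bash
python3 - <<'E'
from h import *
S=snap('side');T=snap('top')
a=cv2.resize(T['image'][125:265,225:375],None,fx=3,fy=3,interpolation=2);b=cv2.resize(S['image'][165:420,205:375],(280,420))
cv2.imwrite('pics/c5.png',np.hstack([a,b])[...,::-1]);o=telemetry.get_obs();print(o['tool_pos'],o['wrist_force'],o['time'])
E
```

```text
[0.45467608 0.16421314 0.41585569] [ 0.01926455 -0.15478188 -0.81306607] 23.675
```

View pics/c5.png

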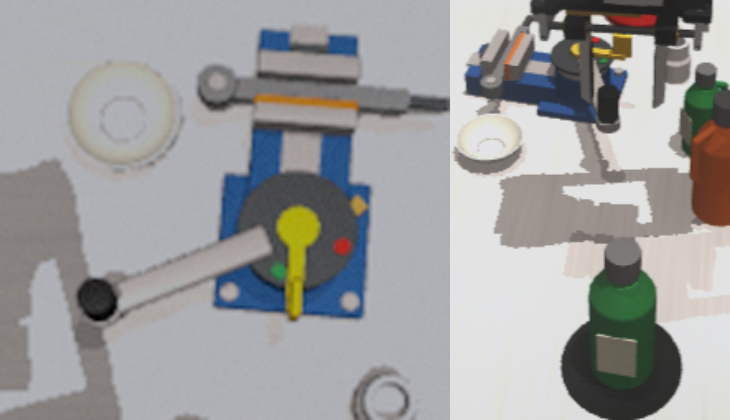

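Jug is upright on the mat and the lever is by green, but the handle has swung back to about α=108° since I let go. I check the jaw positions before and after.

```bash
python3 - <<'E'
from h import *
for f in('c3','c4','c5'):
    I=cv2.imread(f'pics/{f}.png')[:, :450][1::3,1::3]; h=cv2.cvtColor(I,cv2.COLOR_BGR2HSV).astype(int)
    sat=h[20:50,88:114]; o=(sat[...,1]>120)&(sat[...,0]<25)&(sat[...,0]>8)
    print(f,'orange rows/col',o.sum(0).mean(), 'c',(np.nonzero(o)[0].mean()+20+125).round(2))
    print(I[15:48,95:108].mean(1).round().astype(int)[:, [2,1,0]].tolist())
T=load('top')
for p in((103,225),(99.5,299)):pass
k=onz(T,225+97/3,125+297/3,.135);print(k,np.degrees(np.arctan2(k[1]+.1045,k[0]-.542)))
E
```

```text
c3 orange rows/col 3.0384615384615383 c 163.8
[[70, 75, 82], [64, 69, 76], [103, 101, 102], [141, 135, 134], [151, 145, 143], [152, 145, 144], [154, 147, 145], [154, 147, 146], [153, 146, 145], [125, 119, 117], [73, 69, 69], [61, 58, 57], [65, 62, 61], [101, 97, 98], [133, 128, 129], [147, 141, 142], [144, 138, 138], [125, 121, 122], [112, 111, 112], [113, 111, 113], [114, 112, 114], [113, 111, 112], [136, 107, 86], [160, 106, 39], [166, 109, 27], [146, 99, 40], [141, 125, 117], [153, 146, 144], [154, 148, 146], [158, 151, 149], [161, 154, 153], [157, 150, 149], [119, 114, 113]]
c4 orange rows/col 2.269230769230769 c 158.22
[[72, 76, 84], [65, 71, 78], [106, 104, 105], [145, 139, 138], [155, 149, 147], [155, 149, 147], [157, 151, 149], [158, 150, 149], [157, 150, 149], [127, 121, 120], [76, 72, 71], [63, 59, 59], [91, 89, 90], [112, 111, 112], [116, 114, 115], [116, 114, 116], [117, 112, 112], [145, 108, 80], [166, 108, 31], [168, 118, 52], [161, 138, 119], [156, 149, 146], [159, 152, 151], [162, 155, 154], [164, 157, 156], [136, 130, 129], [81, 77, 76], [64, 61, 60], [82, 77, 77], [122, 118, 119], [145, 141, 142], [152, 148, 150], [152, 148, 150]]
c5 orange rows/col 2.3846153846153846 c 158.27
[[76, 80, 88], [69, 74, 81], [110, 108, 109], [149, 144, 142], [160, 153, 152], [160, 153, 151], [162, 155, 153], [163, 156, 154], [162, 156, 154], [134, 127, 126], [80, 76, 75], [65, 62, 62], [95, 93, 94], [116, 115, 117], [120, 118, 120], [120, 118, 121], [121, 117, 117], [151, 113, 83], [171, 113, 34], [173, 119, 46], [166, 140, 120], [161, 153, 150], [163, 156, 155], [167, 160, 159], [170, 163, 162], [154, 147, 146], [107, 101, 101], [66, 62, 62], [73, 69, 68], [117, 111, 112], [145, 139, 141], [155, 150, 152], [157, 153, 156]]
[0.48566564 0.04601683 0.135     ] 110.51951103853595
```

Call:
apply_moves(
  moves=[
    [[-1.0,0.3,0,0,0.2],[-2.0,0.6,0,0,0.2],[-2.37,0.63,0,0,0.2],[-2.37,0.63,0,0,0.2],[-2.37,0.63,0.8,0,0.2],[-2.37,0.63,1.6,0,0.2],[-2.37,0.63,2.2,0,0.2],[-2.37,0.63,2.36,0,0.2],[-2.37,0.63,2.36,0,0.8],[-2.37,0.63,2.36,0,1]],
  ],
)

```text
time: 24.92
tool_pos: [0.4911, 0.0437, 0.3013]
ee_rot: [3.139, -0.0, 1.572]
wrist_force: [0.2, -1.0, 0.0]
width: 0.0584
finger_force: 0.0
```

Call:
apply_moves(
  moves=[
    [[0,0,0,0,1],[0,0,0,0,1],[0,0,0,0,1],[0,0,0,0,1],[0,0,0,0,1],[0,0,0,0,1]],
  ],
)

```text
time: 25.68
tool_pos: [0.4906, 0.0435, 0.3]
ee_rot: [3.141, -0.0, 1.572]
wrist_force: [-1.1, 0.7, 3.0]
width: 0.0275
finger_force: 30.0
```

```bash
python3 - <<'E'
from h import *
o=telemetry.get_obs();x,y,_=o['tool_pos'];print(x,y)
E
cat > jaw.py <<'E'
from h import *
T=snap('top');I=T['image'].astype(float)[140:176,315:333].mean(1)
rb=(I[:,0]-I[:,2]);rb[rb<12]=0
w=rb[rb>12];print('orange px',rb.sum()/rb.max(),'front',(np.arange(140,176)*rb).sum()/rb.sum())
L=I.mean(1);print(L.round().astype(int).tolist())
o=telemetry.get_obs();print(o['tool_pos'],o['wrist_force'],o['time'])
E
python3 jaw.py; python3 arc.py .486 .0455 80 6
```

```text
0.49062748863188493 0.043463087059760416
orange px 2.7707032875572204 front 158.17723039951937
[78, 75, 110, 141, 148, 148, 150, 151, 146, 112, 68, 64, 93, 110, 113, 114, 112, 107, 101, 113, 138, 148, 151, 155, 156, 134, 85, 59, 66, 98, 120, 130, 132, 133, 133, 133]
[0.49064113 0.04349458 0.29996201] [-0.83180256 -0.15133672  3.28889192] 25.725
110.47227951974195
[np.float64(0.09), np.float64(0.27), 0, 0, 1], [np.float64(0.15), np.float64(0.55), 0, 0, 1], [np.float64(0.19), np.float64(0.83), 0, 0, 1], [np.float64(0.2), np.float64(1.11), 0, 0, 1], [np.float64(0.19), np.float64(1.39), 0, 0, 1], [np.float64(0.15), np.float64(1.68), 0, 0, 1], [0.56978371 0.05306924]
```

Call:
apply_moves(
  moves=[
    [[0.08,0.27,0,0,1],[0.14,0.55,0,0,1],[0.14,0.55,0,0,1]],
  ],
)

```text
time: 26.1
tool_pos: [0.519, 0.0506, 0.3]
ee_rot: [-3.14, 0.001, 1.572]
wrist_force: [-5.9, 0.2, 6.7]
width: 0.0277
finger_force: 30.0
```

Call:
apply_moves(
  moves=[
    [[0.05,0.28,0,0,1],[0.06,0.5,0,0,1],[0.06,0.5,0,0,1]],
  ],
)

```text
time: 26.48
tool_pos: [0.5429, 0.053, 0.2999]
ee_rot: [-3.135, 0.003, 1.572]
wrist_force: [-11.9, -3.0, 10.0]
width: 0.0271
finger_force: 30.0
```

```bash
python3 jaw.py
```

```text
orange px 2.667732906837265 front 158.0986211031175
[81, 77, 114, 145, 153, 152, 154, 155, 150, 117, 70, 68, 97, 114, 116, 117, 115, 110, 104, 121, 145, 154, 158, 161, 149, 106, 65, 64, 92, 119, 132, 136, 136, 136, 137, 137]
[0.54265676 0.05296108 0.29991433] [-11.66828011  -2.58669872   8.95160589] 26.525
```

Call:
apply_moves(
  moves=[
    [[0,0.28,0,0,1],[-0.04,0.55,0,0,1],[-0.04,0.55,0,0,1]],
  ],
)

```text
time: 26.9
tool_pos: [0.5686, 0.0512, 0.2999]
ee_rot: [-3.127, 0.002, 1.572]
wrist_force: [-19.3, -1.7, 14.5]
width: 0.0276
finger_force: 30.0
```

```bash
python3 jaw.py
```

```text
orange px 2.6055760557605576 front 157.97702596380802
[82, 79, 116, 147, 155, 155, 156, 157, 152, 118, 72, 68, 98, 115, 118, 119, 115, 112, 109, 133, 151, 156, 160, 162, 145, 97, 64, 67, 98, 124, 135, 138, 138, 138, 139, 139]
[0.56838119 0.0512838  0.2998421 ] [-19.07372202  -1.84247638  13.07369672] 26.95
```

Call:
apply_moves(
  moves=[
    [[0.02,-0.1,0,0,1],[0.03,-0.2,0,0,1],[0.03,-0.2,0,0,1]],
  ],
)

```text
time: 27.32
tool_pos: [0.5584, 0.0526, 0.2999]
ee_rot: [-3.13, 0.003, 1.572]
wrist_force: [-17.1, -1.6, 11.7]
width: 0.0278
finger_force: 30.0
```

```bash
python3 jaw.py
```

```text
orange px 2.5684764991896274 front 157.97255087553242
[81, 77, 116, 146, 153, 154, 155, 156, 151, 118, 71, 67, 98, 115, 118, 118, 115, 111, 107, 131, 150, 156, 159, 162, 144, 97, 64, 66, 97, 123, 135, 138, 137, 138, 138, 138]
[0.55845962 0.05254462 0.29987766] [-17.20243658  -3.21355433  12.18763592] 27.375
```

Call:
apply_moves(
  moves=[
    [[0.02,-0.15,0,0,1],[0.03,-0.3,0,0,1],[0.03,-0.3,0,0,1]],
  ],
)

```text
time: 27.75
tool_pos: [0.5443, 0.0534, 0.2999]
ee_rot: [-3.134, 0.005, 1.571]
wrist_force: [-12.8, -3.2, 10.0]
width: 0.0275
finger_force: 30.0
```

```bash
python3 jaw.py
```

```text
orange px 2.501017501017501 front 157.96224572823434
[80, 77, 114, 145, 152, 153, 154, 155, 149, 116, 71, 68, 97, 114, 117, 117, 113, 110, 106, 133, 150, 155, 158, 161, 146, 101, 64, 64, 94, 120, 133, 136, 136, 137, 137, 137]
[0.54436487 0.05340632 0.29991986] [-11.67033158  -3.71084995  10.37194589] 27.8
```

Call:
apply_moves(
  moves=[
    [[0.0,0.3,0,0,1],[-0.05,0.6,0,0,1],[-0.12,0.9,0,0,1],[-0.22,1.2,0,0,1],[-0.36,1.5,0,0,1],[-0.48,1.72,0,0,1],[-0.48,1.72,0,0,1],[-0.48,1.72,0,0,1]],
  ],
)

```text
time: 28.8
tool_pos: [0.6312, 0.0283, 0.2998]
ee_rot: [-3.135, 0.007, 1.57]
wrist_force: [-9.2, -6.8, 8.9]
width: 0.0275
finger_force: 30.0
```

```bash
python3 jaw.py
```

```text
orange px 2.7781717888100865 front 158.18394553963975
[83, 80, 118, 150, 157, 158, 159, 160, 155, 121, 73, 69, 100, 118, 121, 122, 119, 114, 107, 118, 146, 157, 160, 164, 165, 145, 94, 63, 70, 102, 128, 138, 141, 141, 142, 141]
[0.63113212 0.02829054 0.29982334] [-9.32179078 -6.41004207  8.96544913] 28.85
```

```bash
cat > lev.py <<'E'
from h import *
T=load('top');m=cv2.inRange(cv2.cvtColor(T['image'],cv2.COLOR_RGB2HSV),(22,120,80),(36,255,255));m[:,345:]=0;m[:,:290]=0;m[:185]=0;m[240:]=0
ys,xs=np.nonzero(m);k=np.hypot(xs-324.5,ys-200.7)>17;F=onz(T,xs[k].mean(),ys[k].mean(),.110);d=F-onz(T,324.5,200.7,.087)
o=telemetry.get_obs()['tool_pos'];hb=np.degrees(np.arctan2(o[1]+.1045,o[0]-.542));la=np.degrees(np.arctan2(d[1],d[0]))%360
print('n',k.sum(),'lever abs',la,'handle',hb,'lever rel',np.radians(hb+90-la))
E
python3 lev.py
```

```text
n 100 lever abs 130.8034247968745 handle 56.12956219132528 lever rel 0.2674915591461908
```

```bash
python3 - <<'E'
from h import *
T=load('top')
def lev(img,hb):
    m=cv2.inRange(cv2.cvtColor(img,cv2.COLOR_RGB2HSV),(22,120,80),(36,255,255));m[:,345:]=0;m[:,:290]=0;m[:185]=0;m[240:]=0
    ys,xs=np.nonzero(m);k=np.hypot(xs-324.5,ys-200.7)>17;F=onz(T,xs[k].mean(),ys[k].mean(),.110);d=F-onz(T,324.5,200.7,.087)
    return k.sum(),np.radians(hb+90-np.degrees(np.arctan2(d[1],d[0]))%360) if 0 else (hb+90-(np.degrees(np.arctan2(d[1],d[0]))%360))
for f,sc,hb in(('ct',4,88.7),('c2',4,88.7),('c3',3,115),('c4',3,96.9),('c5',3,109)):
    I=cv2.imread(f'pics/{f}.png')[:,:150*sc,::-1]; I=cv2.resize(I,(150,140),interpolation=cv2.INTER_AREA)
    B=np.zeros_like(T['image']);B[125:265,225:375]=I;print(f,lev(B,hb))
print(lev(T['image'],56.1))
cv2.imwrite('pics/c6.png',cv2.resize(T['image'][125:265,225:375],None,fx=4,fy=4,interpolation=2)[...,::-1])
E
```

```text
ct (np.int64(74), np.float64(-21.19791954879156))
c2 (np.int64(70), np.float64(22.898955919506733))
c3 (np.int64(76), np.float64(23.525562154457134))
c4 (np.int64(63), np.float64(25.83065898744175))
c5 (np.int64(73), np.float64(21.828168696385774))
(np.int64(100), np.float64(15.296575203125485))
```

View pics/c6.png

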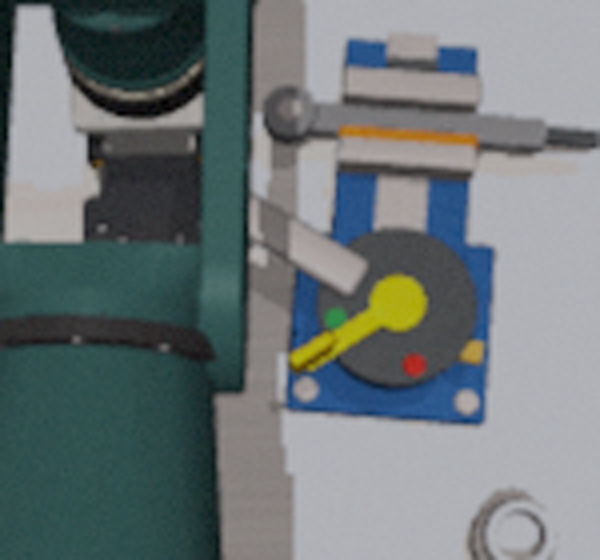

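```bash
cat > jw.py <<'E'
from h import *
def meas(I):
    P=I.astype(float)[140:190,315:333].mean(1); L=P.mean(1); rb=P[:,0]-P[:,2]; rb=np.where(rb>12,rb,0)
    i=int(np.argmax(rb)); sc=L[i+2:i+8].max(); th=.66*sc
    e=next(j+(L[j]-th)/(L[j]-L[j+1]) for j in range(i+3,i+12) if L[j]>=th>L[j+1]); h=rb.max()/2
    # subpixel edges of orange
    f=next(j+(h-rb[j])/(rb[j+1]-rb[j]) for j in range(i-5,i) if rb[j]<h<=rb[j+1]); b=next(j+(rb[j]-h)/(rb[j]-rb[j+1]) for j in range(i,i+5) if rb[j]>=h>rb[j+1])
    return np.round([140+f,140+b,140+e,b-f,e-f,rb.sum()/rb.max()],2)
if __name__=='__main__':
    T=snap('top')
    for f,sc in(('ct',4),('c2',4),('c3',3),('c4',3),('c5',3)):
        I=cv2.resize(cv2.imread(f'pics/{f}.png')[:,:150*sc,::-1],(150,140),interpolation=cv2.INTER_AREA)
        B=np.zeros_like(T['image']);B[125:265,225:375]=I;print(f,meas(B))
    print(meas(T['image'])); o=telemetry.get_obs();print(o['tool_pos'],o['wrist_force'],o['time'])
E
python3 jw.py
```

```text
ct [168.54 171.64 178.44   3.1    9.91   3.11]
c2 [168.55 171.64 178.49   3.09   9.94   3.1 ]
c3 [162.08 165.29 171.99   3.22   9.91   3.18]
c4 [156.77 159.51 165.38   2.75   8.61   2.76]
c5 [156.77 159.58 165.69   2.81   8.92   2.82]
[156.79 159.56 165.7    2.77   8.91   2.78]
[0.63111065 0.02832006 0.29980579] [-9.13524776 -6.83990146  7.84391553] 28.9
```

Call:
apply_moves(
  moves=[
    [[0.15,-0.25,0,0,1],[0.28,-0.5,0,0,1],[0.39,-0.75,0,0,1],[0.46,-1.0,0,0,1],[0.46,-1.0,0,0,1]],
  ],
)

```text
time: 29.52
tool_pos: [0.5816, 0.0501, 0.2998]
ee_rot: [-3.14, 0.011, 1.569]
wrist_force: [-4.6, -12.2, 5.2]
width: 0.0277
finger_force: 30.0
```

```bash
python3 jw.py|tail -2
```

```text
[156.82 159.56 165.71   2.74   8.89   2.77]
[0.58181985 0.05008401 0.29981415] [ -3.00470974 -10.74084859   5.14262637] 29.575
```

Call:
apply_moves(
  moves=[
    [[-0.05,0,0,0,1],[-0.05,0,0,0,0.3],[-0.05,0,0,0,0.3],[-0.05,0,0,0,0.3],[-0.05,0,0,0,0.3],[-0.05,0,-0.4,0,0.3],[-0.05,0,-1.2,0,0.3],[-0.05,0,-2.0,0,0.3],[-0.05,0,-2.4,0,0.3]],
  ],
)

```text
time: 30.7
tool_pos: [0.5816, 0.0512, 0.4229]
ee_rot: [3.137, 0.0, 1.572]
wrist_force: [-0.1, 0.5, -0.4]
width: 0.0655
finger_force: 0.0
```

Call:
apply_moves(
  moves=[
    [[0.8,-1.0,0,0,0.3],[1.6,-2.0,0,0,0.3],[2.2,-2.4,0,0,0.3],[2.2,-2.4,0,0,0.3],[2.2,-2.4,0,0,0.3],[2.2,-2.4,0,0,0.3],[2.2,-2.4,0,0,0.3],[2.2,-2.4,0,0,0.3]],
  ],
)

```text
time: 31.7
tool_pos: [0.4619, 0.1604, 0.4194]
ee_rot: [-3.141, 0.0, 1.571]
wrist_force: [0.5, 0.3, 0.1]
width: 0.0656
finger_force: 0.0
```

```bash
python3 jw.py|tail -2; python3 - <<'E'
from h import *
T=snap('top');I=T['image'];m=(I[185:235,235:290].max(2)<55);ys,xs=np.nonzero(m)
n,l,st,c=cv2.connectedComponentsWithStats(m.astype(np.uint8));print([(c[i]+[235,185],st[i][4]) for i in range(1,n) if st[i][4]>40])
for j in range(1,n):
    if 90<st[j][4]<220:
        k=onz(T,*(c[j]+[235,185]),.125);print('knob',k,np.degrees(np.arctan2(k[1]+.1045,k[0]-.542)))
g=cv2.inRange(cv2.cvtColor(I,cv2.COLOR_RGB2HSV),(22,120,80),(36,255,255));g[:,345:]=0;g[:,:290]=0;g[:185]=0;g[240:]=0
ys,xs=np.nonzero(g);k=np.hypot(xs-324.5,ys-200.7)>17;F=onz(T,xs[k].mean(),ys[k].mean(),.11);print('lever abs',np.degrees(np.arctan2(F[1]+.103,F[0]-.542)))
E
```

```text
[156.8  159.57 165.7    2.77   8.9    2.79]
[0.46184654 0.16049527 0.41946074] [-0.23416644  0.28635799 -0.18052782] 31.75
[(array([254.5       , 186.69565217]), np.int32(46))]
lever abs 142.30587319213598
```

```bash
python3 -c "
from bench import ticket
print(ticket.close_job())"
```

```text
the job is handed in; nothing more can be done
None
```

The job is handed in; the interface returned no verdict, and by my measurements the jug stands on the mat, the lever is at tighten (about 0.41 rad), the handle was swung back to its stop without moving the jaw, and the wiper arm is gripped with an estimated 18 N (judged from how far the soft face is pressed in), with the arm clear.

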